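# Level the instrument stand and set the calibration adaptor on it

### The arm

A 6-joint arm with a two-finger parallel gripper is mounted at the origin on a cart in front of the work surface, level with it; the furniture and walls round the work are solid. World frame = base frame: x ahead of the robot, y to its left, z up, the work surface at z = 0. Lengths are in mm, angles in rad, forces in N, time in s.
With the tool pointing down it reaches from about 150 to 775 mm from the base axis. Payload 6.1 kg.
Tool frame: the origin (TCP) lies between the finger pads; the fingertips stand 14 mm ahead of it and the grasp point (between the pads) lies 5 mm behind it; z points along the fingers, y is the direction in which the jaws open and shut (so a half turn about z gives the same grasp; the last joint's range is limited). The gripper opens to 85 mm and grips with 20 to 120 N. Pads are 22 mm wide; open, the fingers measure 114 mm over their backs; the gripper's body (76 mm by 85 mm) begins 54 mm behind the grasp point. The pads swing forward as they close: fully open they stand 13 mm farther back than shut.
Start: joints at [1.133, 0.126, -0.04, 1.405, 0, 1.571], TCP at [222.564, 475.472, 245.295] pointing down, gripper open.
Joint ranges: [-2.72, 2.72], [-0.95, 1.95], [-1.27, 1.35], [-1.78, 2.02], [-1.46, 1.47], [-3.14, 3.14]. Speed limits (rad/s): [2.39, 2.39, 3.01, 3.14, 3.14, 3.14].

### API

Orientations are given as a 3x3 rotation matrix whose columns are the frame's x, y, z axes.
In Python, from cell import r gives the robot as it stands. The module is installed in compiled form; this text tells all that it offers.
- The arm moves only by the shell command python3 -m creep 'ROWS' [FORCE]. ROWS is JSON, one flat list of numbers, 5 for each row, row after row: the shift along the tool's x, y, z in cm, then the turn about the tool's z in degrees, then the opening, from -1 (shut) to 1 (fully open). A call has 1 to 20 rows; each row is the pose to reach, as a shift and turn from the pose commanded when the call began, along the tool's axes at that moment; what a row does not reach only later rows make up. A row lasts 1/10 s, in which the tool goes at most 50 mm and 8.59 degrees, less where a joint would pass 70% of its speed; a pose out of reach is approached as far as the arm can. A call with a gripper value outside its range is refused whole. The fingers move at their own pace and stop on an object; FORCE is the grip in N (left out, the last holds). Time passes only in rows, so rows that repeat a pose let the fingers close. It gives the time, the measured TCP pose, the force and the opening at its end, in the units of the state.
- r.observe(): the state, without advancing time (a new reading comes with each control period).
- r.read_camera(name): name is "scene" or "top"; returns the picture (420x560x3 uint8, blue, green, red); there is no depth.
- r.calibration(name): a dict with "vfov" (degrees; the focal length in pixels is half the picture's height over the tangent of half this angle, whatever the lens; pixels are square), "cx", "cy" (the principal point, pixels), "rvec" (rotation vector, rad) and "tvec" (3), from world to camera coordinates, as OpenCV has them. Camera axes: x right, y down, z forward; pixel columns grow to the right and rows downward; lengths in mm; the calibration is good to about 2 mm. A picture is of the moment at which its call begins. calibration takes no time and is no camera call.
- r.sign_off(): hands the job in, once; it reports no verdict.
Trained networks look in the newest picture that a camera, given by its name, has taken for a name from the list of things; names that differ only in an ending like _2 or _b are one class to them, and where a whole thing is asked for, a point or a joint stands for the part that bears it (a point fixed in the world has none). Each returns a list of dicts, best first, with "p" (0 to 1); they miss things now and then, are a little off and sometimes report something else, mostly with a low value. They report only what shows in the picture. A call takes as long as a camera call. They do not tell look-alikes from the thing itself.
- r.recognise(camera, target): "rect" ([left, top, right, bottom] in pixels, round what is visible of it).
- r.regions_of(camera, target): "region" (420x560 bool, what is visible of it) and "rect" ([left, top, right, bottom] in pixels, round what is visible of it).
- r.spot_point(camera, target): "pixel" ([column, row] in pixels: a listed point, or the origin of a listed thing).
The state is a dict: "time_s": time; "joint_positions": joint angles; "joint_vel": joint speeds; "effort": joint torques, N m; "position": TCP position; "tcp_rot": TCP orientation; "contact_force": force on the tool from outside, world axes, zero at the start; "ft_torque": the same for the moment, N m; "opening": opening from 0.0 (shut) to 1.0 (fully open).
Only numpy, scipy, OpenCV 4.12 (cv2) and the standard library are available. Lean on these libraries where they do the work, as an engineer would, in place of code of your own. Each camera call takes 0.05 s, during which the arm holds its last target. There are 200 camera calls.

### The job

Turn the two bar knobs of the small levelling stand until its metal plate sits level both ways. Then stand the black calibration adaptor, which is on the desk, upright on the middle of the plate's round rubber pad and let go, with the plate still level. Leave the mug, the tape roll and the date stamp where they are.

Things in the scene. Friction and masses are not known exactly. Their poses are not given: they have to be found in the camera images.
- stand: levelling stand fixed to the desk: grey 150 x 150 mm base, origin under its centre at desk height. A front arm (its -x) and a left arm (its +y) reach 150 mm out; 105 mm out on each a screw with a bar knob passes through a metal ear. The steel post beside each screw is flush with the ear's top when level. The front screw tips the plate fore and aft, the left one sideways.
- plate_pad (a point): middle of the top of the rubber pad (90 mm across) on the tilting aluminium plate (150 x 150 x 8 mm and one ear), 70 mm above the desk. It tilts with the plate: z is normal to the plate, x and y are parallel to the stand's when level. Up to 0.15 rad off level each way at the start.
- front_knob_grip (a point): middle of the front knob's bar, 119 mm above the desk. The bar is 64 mm long (point's y), 14 mm thick (x), 34 mm high (z); the point turns with it about the vertical. Grip it across its thickness. Clockwise seen from above raises the front, anticlockwise lowers it: 0.11 rad of tilt about the stand's y per rad of knob.
- left_knob_grip (a point): middle of the left knob's bar, same size: 64 mm along the point's y, 14 mm thick along x, 119 mm above the desk. This knob rides on the cradle, so it leans fore or aft until the front knob is set. Clockwise seen from above raises the left side: 0.11 rad of plate tilt about the stand's x per rad of knob.
- front_knob (a joint): angle of the front knob in rad, clockwise from above is positive; stops at -1.5 and 1.5
- left_knob (a joint): angle of the left knob in rad, clockwise from above is positive; stops at -1.5 and 1.5
- cal_tube: black plastic calibration adaptor, a stepped upright cylinder 82 mm high standing on the desk: 46 mm in diameter up to 30 mm, 52 mm from 30 to 66 mm, 38 mm at the top. Origin at the centre of its underside, z up along its axis. About 0.2 kg.
- mug: white mug, 79 mm in diameter, 89 mm high; origin at the centre of its underside. Bystander.
- tape_roll: roll of brown parcel tape lying flat, 92 mm across, 48 mm high; origin at the centre of its underside. Bystander.
- date_stamp: date stamp with a red grip, 32 x 50 x 62 mm; origin at the centre of its underside. Bystander.
Things that resemble listed ones, but are neither listed nor needed, are in the scene too. Leave any red or turquoise look-alike of the cal_tube alone.

How it is judged:
By the outcome, as a careful person would: the job done as asked, in the order asked, and still so for the second after the job is handed in, with the robot touching nothing.
It also fails if it takes over 61 s, if anything falls off the work surface, if the arm or the gripper's body presses on something with over 40 N, if the wrist force passes 120 N, or if a joint passes its speed limit or range.

## Working session

There is one attempt and no reset: what is moved stays moved. The work goes in short steps, Python scripts to look and compute and a shell command to move; the robot and the scene stay as the last step left them, time stands still between calls to the robot, and variables do not carry over. Pictures are saved under pics/ and viewed, about 8 in all and at most 12, crops included, and the job is handed in when it is done.

```bash
mkdir -p pics; cat > h.py <<'E'
import numpy as np, cv2
from cell import r
def K(n):
    c=r.calibration(n); f=210/np.tan(np.radians(c["vfov"])/2)
    return np.array([[f,0,c["cx"]],[0,f,c["cy"]],[0,0,1.]]), cv2.Rodrigues(np.array(c["rvec"],float))[0], np.array(c["tvec"],float).reshape(3)
def atz(n,px,z):
    k,R,t=K(n); d=R.T@np.linalg.solve(k,[px[0],px[1],1]); o=-R.T@t
    return o+d*(z-o[2])/d[2]
def proj(n,P):
    k,R,t=K(n); q=(np.atleast_2d(P)@R.T+t)@k.T; return q[:,:2]/q[:,2:]
def tri(p1,p2):
    # scene px, top px
    A=[]
    for n,p in(("scene",p1),("top",p2)):
        k,R,t=K(n); M=k@np.c_[R,t]; A+= [p[0]*M[2]-M[0],p[1]*M[2]-M[1]]
    v=np.linalg.svd(np.array(A))[2][-1]; return v[:3]/v[3]
E
python3 - <<'E'
from h import *
for n in("scene","top"):
    cv2.imwrite(f"pics/{n}0.png",r.read_camera(n)); print(n,r.calibration(n))
Z={"stand":0,"plate_pad":70,"front_knob_grip":119,"left_knob_grip":119,"cal_tube":0,"mug":0,"tape_roll":0,"date_stamp":0}
for t,z in Z.items():
    for n in("scene","top"):
        for d in r.spot_point(n,t)[:3]: print(t,n,round(d["p"],2),np.round(d["pixel"],1),np.round(atz(n,d["pixel"],z),1))
s=r.observe();print(s["time_s"],np.round(s["position"],1),np.round(s["tcp_rot"],3).tolist())
E
```

```text
scene {'vfov': 54.111008611062466, 'cx': 278.6392730694073, 'cy': 209.50555987510097, 'rvec': array([ 1.99491886, -0.705353  ,  0.41828125]), 'tvec': array([-456.00485404,  263.55950744,  760.05325854])}
top {'vfov': 54.1768343856944, 'cx': 282.1839346289015, 'cy': 209.93860932143795, 'rvec': array([ 2.17532316, -2.16761164,  0.12953077]), 'tvec': array([ -12.32500422,  560.73270478, 1122.59455962])}
stand scene 0.89 [270.9 249.8] [546.6 -19.6   0. ]
stand top 0.65 [282.2 218.9] [538.1 -10.8   0. ]
plate_pad scene 0.6 [266.3 223.6] [546.2  -1.9  70. ]
plate_pad top 0.68 [286.3 216.5] [538.7 -21.1  70. ]
front_knob_grip scene 0.61 [238.4 226.8] [440.8 -37.2 119. ]
front_knob_grip scene 0.49 [156.4 216.1] [318.2 120.7 119. ]
front_knob_grip top 0.5 [295.5 254.5] [436.5 -43.8 119. ]
left_knob_grip scene 0.84 [238.5 195.4] [526.3  87.8 119. ]
left_knob_grip top 0.59 [166.  265.9] [406.7 285.9 119. ]
cal_tube scene 0.9 [314.6 294. ] [ 518.  -211.2    0. ]
cal_tube scene 0.8 [314.  326.1] [ 451.3 -279.7    0. ]
cal_tube scene 0.56 [361.1 318.2] [ 541.4 -324.2    0. ]
cal_tube top 0.86 [386.7 221.7] [ 531.2 -312.     0. ]
cal_tube top 0.82 [351.5 228.1] [ 512.4 -210.1    0. ]
cal_tube top 0.79 [378.9 251.2] [ 446.6 -287.5    0. ]
mug scene 0.97 [155.8 219.4] [382.5 303.4   0. ]
mug scene 0.66 [238.4 196.8] [644.9 271.    0. ]
mug scene 0.4 [425.7 286.3] [ 731.6 -349.6    0. ]
mug top 0.88 [165.4 268.1] [397.1 319.3   0. ]
tape_roll scene 0.83 [386.1 282.6] [ 672.1 -285.3    0. ]
date_stamp scene 0.95 [427.1 287.7] [ 729.8 -354.3    0. ]
date_stamp top 0.86 [399.7 151.7] [ 737.5 -355.3    0. ]
0.9 [222.6 475.5 245.3] [[-0.906, 0.424, -0.0], [0.424, 0.906, 0.0], [0.0, 0.0, -1.0]]
```

```bash
python3 - <<'E'
import cv2
a=cv2.imread("pics/scene0.png")[140:350,130:450];b=cv2.imread("pics/top0.png")[130:310,220:420]
cv2.imwrite("pics/a.png",cv2.resize(a,None,fx=2.5,fy=2.5,interpolation=2));cv2.imwrite("pics/b.png",cv2.resize(b,None,fx=3.3,fy=3.3,interpolation=2))
E
```

```text
(no output)
```

View pics/a.png

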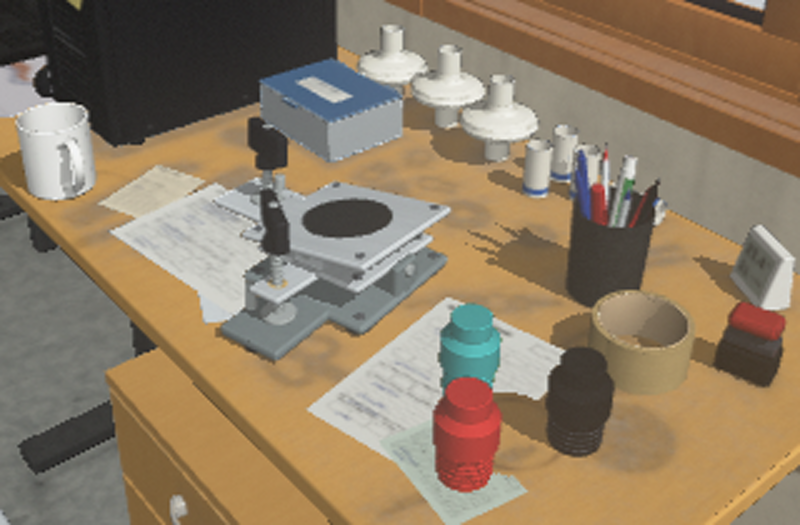

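View pics/b.png

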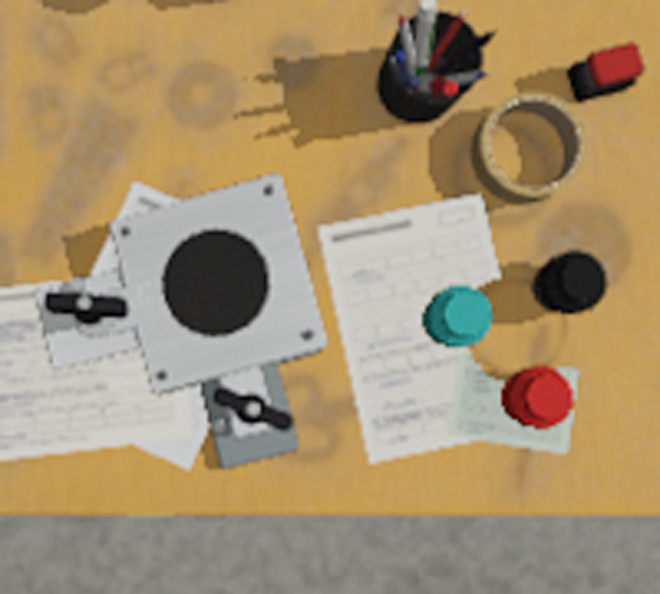

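```bash
python3 - <<'E'
import cv2,numpy as np
a=cv2.imread("pics/scene0.png")[184:284,213:313];b=cv2.imread("pics/top0.png")[180:275,228:323]
f=lambda i,s:cv2.resize(i,(s,s),interpolation=cv2.INTER_CUBIC)
print(a.shape,b.shape)
c=np.zeros((400,800,3),np.uint8);c[:,:400]=f(a,400);c[:380,400:780]=f(b,380)
cv2.imwrite("pics/c.png",c)
E
```

```text
(100, 100, 3) (95, 95, 3)
```

View pics/c.png

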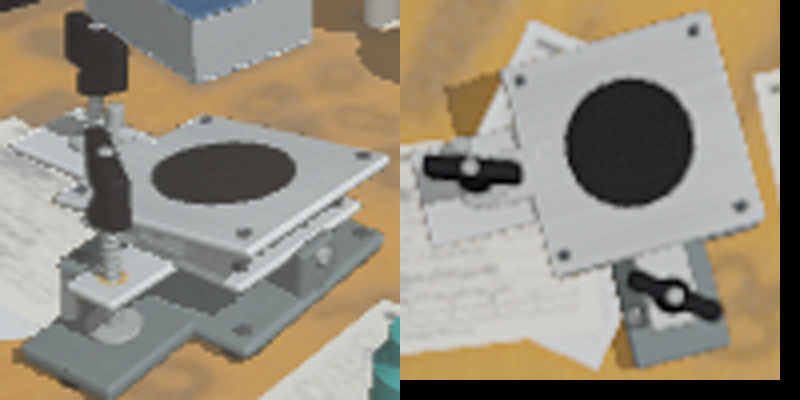

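```bash
cat > plate.py <<'E'
from h import *
from scipy.optimize import least_squares
from scipy.spatial.transform import Rotation as Ro
def padpts(n,g,seed):
    # subpixel contour of the dark pad around seed
    G=cv2.resize(g,None,fx=4,fy=4,interpolation=cv2.INTER_CUBIC)
    s=(int(seed[0]*4+1.5),int(seed[1]*4+1.5)); d=np.median(G[s[1]-8:s[1]+8,s[0]-8:s[0]+8])
    m=(G<(d+165)/2).astype(np.uint8); _,l=cv2.connectedComponents(m); m=(l==l[s[1],s[0]]).astype(np.uint8)
    c=max(cv2.findContours(m,0,1)[0],key=cv2.contourArea)[:,0]; h=cv2.convexHull(c)[:,0]
    e=cv2.fitEllipse(c); c=(c-1.5)/4
    return c,e,m.sum()/16
def dark(g,p,w=4):
    x,y=np.round(p).astype(int); a=g[y-w:y+w+1,x-w:x+w+1].astype(float)
    k=np.clip(np.percentile(a,60)-a-25,0,None); yy,xx=np.mgrid[-w:w+1,-w:w+1]; k*=(xx**2+yy**2<=w*w)
    return np.array([x+(k*xx).sum()/k.sum(),y+(k*yy).sum()/k.sum()])
S={'BL':(1,1),'BR':(1,-1),'FR':(-1,-1),'FL':(-1,1)}
def fit(img,seeds,scr,cor,verbose=1):
    g={n:cv2.cvtColor(i,6) for n,i in img.items()}; pp={}
    for n in seeds:
        pp[n],e,a=padpts(n,g[n],seeds[n]); print(n,"pad ellipse",np.round(((np.array(e[0])-1.5)/4),1),np.round(np.array(e[1])/4,1),round(a))
    sc={n:{k:dark(g[n],p) for k,p in d.items()} for n,d in scr.items()}
    def res(v,full=False):
        c=v[:3]; R=(Ro.from_euler('z',v[3])*Ro.from_euler('yx',[v[4],v[5]])).as_matrix(); out={}
        off={'scene':v[7:9],'top':v[9:11]}
        for n in seeds:
            k,Rc,t=K(n); o=-Rc.T@t
            q=pp[n]-off[n]; d=np.c_[q,np.ones(len(q))]@np.linalg.inv(k).T@Rc
            P=o+d*(((c-o)@R[:,2])/(d@R[:,2]))[:,None]-c
            out[n+'pad']=(np.linalg.norm(P,axis=1)-45)/2.5/np.sqrt(len(q)/16)
            for kind,D,h in(('s',sc,v[6]),('c',cor,75)):
                for kk,p in D[n].items():
                    out[n+kind+kk]=(proj(n,c+R@np.array([S[kk][0]*h,S[kk][1]*h,-1.0]))[0]+off[n]-p)/(.5 if kind=='s' else 1)
        out['off']=v[7:]/2
        return out if full else np.concatenate(list(out.values()))
    f=least_squares(res,[540,-20,70,.25,0,0,65,0,0,0,0],loss='soft_l1',x_scale=[10,10,10,.1,.1,.1,5,1,1,1,1])
    sd=np.sqrt(np.diag(np.linalg.pinv(f.jac.T@f.jac)))
    print("c",np.round(f.x[:3],1),"yaw,tilty,tiltx",np.round(f.x[3:6],3),"sd",np.round(sd[3:6],3),"screw",round(f.x[6],1),"off",np.round(f.x[7:],1))
    if verbose: print({k:np.round(v,1).tolist() for k,v in res(f.x,True).items() if 'pad' not in k})
    return f.x
E
cat > m0.py <<'E'
from plate import *
img={n:cv2.imread(f"pics/{n}0.png") for n in("scene","top")}
o={'scene':np.array([213,184]),'top':np.array([128,180])}
p=lambda n,d:{k:np.array(v)/4-.4+o[n] for k,v in d.items()}
scr={'scene':p('scene',{'BL':(207,118),'BR':(375,155),'FR':(243,232)}),'top':p('top',{'BL':(519,80),'BR':(692,30),'FR':(740,206),'FL':(563,255)})}
cor={'scene':p('scene',{'BL':(197,113),'BR':(390,155),'FR':(245,252)}),'top':p('top',{'BL':(505,70),'BR':(707,12),'FR':(763,222),'FL':(555,272)})}
v=fit(img,{'scene':(269,227),'top':(285,215)},scr,cor)
# knobs in top: bar ends
for nm,a,b in(("front",(630,278),(720,313)),("left",(424,168),(522,172))):
    A,B=[atz('top',np.array(q)/4-.4+o['top'],130)[:2] for q in(a,b)]
    u=B-A; print(nm,np.round((A+B)/2,1),np.linalg.norm(u),"bar dir rel stand -y:",np.arctan2(u[1],u[0])-(v[3]-np.pi/2))
for n in("scene","top"):
  for d in r.regions_of(n,"cal_tube")[:3]: print(n,round(d["p"],2),d["rect"],img[n][d["region"]].mean(0).round())
E
python3 m0.py
```

```text
scene pad ellipse [268.4 226.9] [15.1 36.3] 441
top pad ellipse [284.9 215.2] [31.6 32.2] 808
c [544.8 -14.   56.8] yaw,tilty,tiltx [ 0.266  0.071 -0.14 ] sd [0.006 0.011 0.011] screw 62.8 off [-0.5 -3.7  1.1  0.5]
{'scenesBL': [-0.1, 0.2], 'scenesBR': [-0.0, 0.5], 'scenesFR': [-0.1, 1.4], 'scenecBL': [1.4, -0.6], 'scenecBR': [-0.1, -0.6], 'scenecFR': [0.7, -0.7], 'topsBL': [1.1, -0.3], 'topsBR': [0.0, 0.1], 'topsFR': [0.4, 0.2], 'topsFL': [0.3, -0.0], 'topcBL': [-1.6, -0.3], 'topcBR': [-0.4, -0.7], 'topcFR': [0.1, -0.7], 'topcFL': [-1.0, 1.3], 'off': [-0.3, -1.9, 0.5, 0.2]}
front [439.1 -45.4] 61.11608481132974 bar dir rel stand -y: -0.6327596045723749
left [518.4  83.5] 62.55638211636572 bar dir rel stand -y: -0.30345814248279757
scene 0.96 [346.7, 277.8, 376.9, 326.3] [53. 61. 69.]
scene 0.87 [300.5, 287.7, 335.8, 335.7] [ 63.  70. 167.]
scene 0.66 [305.1, 259.6, 329.4, 296.5] [142. 146.  84.]
top 0.91 [374.2, 237.7, 392.2, 258.8] [ 35.  38. 155.]
top 0.78 [346.3, 217.2, 367.8, 234.5] [136. 139.  54.]
top 0.67 [383.7, 207.9, 404.5, 225.8] [28. 30. 32.]
```

```bash
sed -i "s#out\['off'\]=v\[7:\]/2#out['off']=np.r_[v[7:]/1.2,(v[2]-70)/1.5]#" plate.py
cat >> h.py <<'E'
def go(x,y,z,yang=None):
    """creep row (cm,deg) to reach world TCP xyz with jaw (tool y) direction angle yang"""
    s=r.observe(); R=np.array(s["tcp_rot"]); d=R.T@(np.array([x,y,z])-s["position"])/10
    a=np.arctan2(R[1,1],R[0,1]); t=0 if yang is None else (np.degrees(a-yang)+90)%180-90
    print("now",round(s["time_s"],2),np.round(s["position"],1),"row",np.round(d,2),"turn",round(t,1),"F",np.round(s["contact_force"],1),"op",round(s["opening"],3))
E
cat >> m0.py <<'E'
c=v[:2];y=v[3]; print("front",c-105*np.array([np.cos(y),np.sin(y)]),"left",c+105*np.array([-np.sin(y),np.cos(y)]))
go(438,-43,200,-0.367)
E
python3 m0.py
```

```text
scene pad ellipse [268.4 226.9] [15.1 36.3] 441
top pad ellipse [284.9 215.2] [31.6 32.2] 808
c [542.3 -16.1  69.5] yaw,tilty,tiltx [ 0.267  0.068 -0.137] sd [0.006 0.01  0.011] screw 62.2 off [-0.2 -0.1  0.2  0. ]
{'scenesBL': [-0.1, 0.4], 'scenesBR': [-0.1, 0.6], 'scenesFR': [-0.2, 1.1], 'scenecBL': [1.3, -0.6], 'scenecBR': [0.3, -0.7], 'scenecFR': [0.8, -0.7], 'topsBL': [0.9, -0.4], 'topsBR': [-0.0, 0.1], 'topsFR': [0.5, 0.3], 'topsFL': [0.3, 0.1], 'topcBL': [-2.1, -0.5], 'topcBR': [-0.2, -1.0], 'topcFR': [0.5, -0.5], 'topcFL': [-1.3, 1.7], 'off': [-0.2, -0.1, 0.1, 0.0, -0.4]}
front [439.1 -45.4] 61.11608481132974 bar dir rel stand -y: -0.6329921710886173
left [518.4  83.5] 62.55638211636572 bar dir rel stand -y: -0.30369070899903994
scene 0.96 [346.7, 277.8, 376.9, 326.3] [53. 61. 69.]
scene 0.87 [300.5, 287.7, 335.8, 335.7] [ 63.  70. 167.]
scene 0.66 [305.1, 259.6, 329.4, 296.5] [142. 146.  84.]
top 0.91 [374.2, 237.7, 392.2, 258.8] [ 35.  38. 155.]
top 0.78 [346.3, 217.2, 367.8, 234.5] [136. 139.  54.]
top 0.67 [383.7, 207.9, 404.5, 225.8] [28. 30. 32.]
front [440.97544085 -43.80971217] left [514.60328747  85.14353596]
now 1.1 [222.6 475.5 245.3] row [-41.49 -37.83   4.53] turn 85.9 F [-0.2  0.9 -0.3] op 1.001
```

```bash
python3 -m creep '[-1,-1,0,5,0.2, -4,-4,0,13,0.2, -8,-7.5,0,21,0.2, -12,-11,0.5,29,0.2, -16,-14.5,1,37,0.2, -20,-18,1.5,45,0.2, -24,-21.5,2,53,0.2, -28,-25,2.5,61,0.2, -32,-29,3,69,0.2, -36,-33,3.5,77,0.2, -39.5,-36,4,84,0.2, -41.5,-37.8,4.5,85.9,0.2, -41.5,-37.8,4.5,85.9,0.2, -41.5,-37.8,4.5,85.9,0.2]' 20; python3 -c "
from h import *
go(440,-44.3,114,-0.367)"
```

```text
time_s: 2.5
position: [438.2, -44.1, 199.8]
tcp_rot: [[0.361, 0.933, -0.001], [0.933, -0.361, 0.0], [-0.0, -0.001, -1.0]]
contact_force: [-0.2, 0.1, 0.5]
opening: 0.602
now 2.5 [438.2 -44.1 199.8] row [0.04 0.19 8.58] turn -0.1 F [-0.2  0.1  0.5] op 0.602
```

```bash
python3 -m creep '[0,0.2,1,0,0.2, 0,0.2,3,0,0.2, 0,0.2,5,0,0.2, 0,0.2,7,0,0.2, 0,0.2,8.2,0,0.2, 0,0.2,8.5,0,0.2, 0,0.2,8.5,0,-0.3, 0,0.2,8.5,0,-0.6, 0,0.2,8.5,0,-0.9, 0,0.2,8.5,0,-0.9, 0,0.2,8.5,0,-0.9]' 30
```

```text
time_s: 3.6
position: [439.3, -42.8, 116.1]
tcp_rot: [[0.358, 0.934, -0.001], [0.934, -0.358, 0.002], [0.002, -0.002, -1.0]]
contact_force: [-4.6, 4.0, 3.6]
opening: 0.225
```

```bash
python3 -m creep '[0,0,0,0,-0.95, 0,0,0,-3,-0.95, 0,0,0,-7,-0.95, 0,0,0,-11,-0.95, 0,0,0,-15,-0.95, 0,0,0,-19,-0.95, 0,0,0,-23,-0.95, 0,0,0,-27,-0.95, 0,0,0,-31,-0.95, 0,0,0,-34,-0.95, 0,0,0,-35.5,-0.95, 0,0,0,-35.5,-0.95, 0,0,0,-35.5,-0.95]' 30;  python3 -c "
from h import *
s=r.observe();print(s['ft_torque'],s['contact_force'])"
```

```text
time_s: 4.9
position: [438.5, -42.7, 116.1]
tcp_rot: [[-0.251, 0.968, -0.002], [0.968, 0.251, 0.002], [0.003, -0.002, -1.0]]
contact_force: [-7.2, 3.0, 6.0]
opening: 0.225
[ 0.77735835  1.63504063 -0.08870996] [-7.23115765  2.9989584   5.96701338]
```

```bash
python3 -m creep '[0,0,0,-35.5,-0.3, 0,0,0,-35.5,0.2, 0,0,0,-35.5,0.2, 0,0,-1,-35.5,0.2, 0,0,-4,-35.5,0.2, 0,0,-8,-35.5,0.2, 0,0,-9,-35.5,0.2]' 30;  python3 -c "
from h import *
s=r.observe();print(np.round(s['joint_positions'],3))
go(514.6,85.1,200,-0.037)"
```

```text
time_s: 5.6
position: [442.0, -43.7, 210.2]
tcp_rot: [[-0.766, 0.643, 0.007], [0.643, 0.766, -0.001], [-0.006, 0.004, -1.0]]
contact_force: [0.3, -0.4, 0.3]
opening: 0.604
[-0.099 -0.03  -0.281  1.313  0.     0.599]
now 5.6 [442.  -43.7 210.2] row [ 2.73 14.53  1.06] turn 52.1 F [ 0.3 -0.4  0.3] op 0.604
```

```bash
python3 -m creep '[0.5,2,0,-8,0.2, 1,5,0,-16,0.2, 1.5,8,0,-24,0.2, 2,11,0.2,-32,0.2, 2.7,14,0.5,-40,0.2, 2.7,14.5,1,-48,0.2, 2.7,14.5,1,-56,0.2, 2.7,14.5,1,-64,0.2, 2.7,14.5,1,-72,0.2, 2.7,14.5,1,-80,0.2, 2.7,14.5,1,-88,0.2, 2.7,14.5,1,-96,0.2, 2.7,14.5,1,-104,0.2, 2.7,14.5,1,-112,0.2, 2.7,14.5,1,-120,0.2, 2.7,14.5,1,-127.9,0.2, 2.7,14.5,1,-127.9,0.2, 2.7,14.5,1,-127.9,0.2]' 30;  python3 - <<'E'
from h import *
I={n:r.read_camera(n) for n in("top","scene")}
for n in I: cv2.imwrite(f"pics/{n}1.png",I[n])
go(514.6,85.1,114,-0.037)
f=lambda i,s:cv2.resize(i,(s,s),interpolation=cv2.INTER_CUBIC)
c=np.zeros((400,800,3),np.uint8);c[:,:400]=f(I["scene"][184:284,213:313],400);c[:380,400:780]=f(I["top"][180:275,228:323],380)
cv2.imwrite("pics/d.png",c)
E
```

```text
time_s: 7.4
position: [512.7, 84.9, 195.5]
tcp_rot: [[-0.04, -0.999, 0.001], [-0.999, 0.04, 0.0], [-0.0, -0.001, -1.0]]
contact_force: [-1.1, 0.3, 0.2]
opening: 0.599
now 7.5 [512.6  84.9 195.4] row [-0.02 -0.2   8.14] turn -0.1 F [-0.4 -0.8 -0.2] op 0.6
```

View pics/d.png

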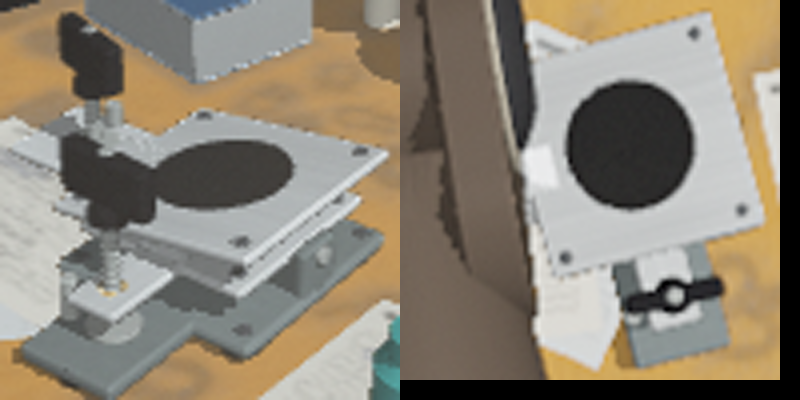

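```bash
cat > bar.py <<'E'
from plate import *
def bar(img,c,yaw,z=128,w=16):
    g=cv2.cvtColor(img,6).astype(float); x,y=np.round(c).astype(int)
    a=cv2.resize(g[y-w:y+w+1,x-w:x+w+1],None,fx=6,fy=6,interpolation=2); m=(a<75).astype(np.uint8)
    _,l,st,_=cv2.connectedComponentsWithStats(m); q=np.argwhere(l==1+np.argmax(st[1:,4]))[:,::-1]
    q=(q+.5)/6-.5+[x-w,y-w]; (cx,cy),(W,H),an=cv2.minAreaRect(q.astype(np.float32))
    u=np.linalg.svd(q-q.mean(0),full_matrices=False)[2][0]; o=q.mean(0)
    A,B=[atz('top',o+k*12*u,z)[:2] for k in(-1,1)]; d=B-A
    t=np.degrees(np.arctan2(d[1],d[0])-yaw); rel=(t+90)%180-90
    print("bar mid",np.round((A+B)/2,1),"px len/width",round(max(W,H),1),round(min(W,H),1),"rel stand x deg",round(rel,1),"rel stand y",round((t)%180-90,1))
    return (A+B)/2
E
python3 - <<'E'
from bar import *
for n,c in((0,(296.5,253.5)),(1,(296,253.5)),(0,(246,222.5))): bar(cv2.imread(f"pics/top{n}.png"),c,.267)
exec(open("m0.py").read().split("v=fit")[0].split("\n",1)[1].replace('img=','img0='))
img={n:cv2.imread(f"pics/{n}1.png") for n in("scene","top")}
scr['scene']=p('scene',{'BL':(204,116),'BR':(361,152),'FR':(240,242)})
scr['top']={k:v for k,v in p('top',{'BR':(692,33),'FR':(741,210),'FL':(565,258)}).items()}
cor['scene']=p('scene',{'BL':(196,110),'BR':(390,155),'FR':(245,258)}); cor['top']=p('top',{'BR':(708,12),'FR':(763,224),'FL':(556,275)})
fit(img,{'scene':(273,227),'top':(285,215)},scr,cor)
E
```

```text
bar mid [439.  -44.1] px len/width 25.3 8.5 rel stand x deg 53.3 rel stand y -36.7
bar mid [439.1 -43.8] px len/width 25.4 8.2 rel stand x deg 86.4 rel stand y -3.6
bar mid [517.2  84.2] px len/width 24.6 8.8 rel stand x deg 69.6 rel stand y -20.4
scene pad ellipse [252.6 228.3] [24.9 60.9] 902
top pad ellipse [285.  215.8] [31.7 31.8] 804Traceback (most recent call last):
  File "<stdin>", line 8, in <module>
  File "plate.py", line 35, in fit
    f=least_squares(res,[540,-20,70,.25,0,0,65,0,0,0,0],loss='soft_l1',x_scale=[10,10,10,.1,.1,.1,5,1,1,1,1])
    return func(*args, **kwargs)
    result = trf(vector_fun.fun, vector_fun.jac, x0, f0, J0, lb, ub, ftol, xtol,
                 gtol, max_nfev, x_scale, loss_function, tr_solver,
                 tr_options.copy(), verbose, callback=callback_wrapped)
    return trf_no_bounds(
        fun, jac, x0, f0, J0, ftol, xtol, gtol, max_nfev, x_scale,
        loss_function, tr_solver, tr_options, verbose, callback=callback)
    J = jac(x)
    self._update_jac()
    ~~~~~~~~~~~~~~~~^^
    self.J = self.jac_wrapped(xp_copy(self.x), f0=self.f)
 
[... 705 characters left out ...]
             ~~~~~~~~^^^^^^^^^^^^^^^^^^^^^^^^^^^^^^
    return np.atleast_1d(self.fun(x))
                         ~~~~~~~~^^^
    return self.f(x, *self.args, **self.kwargs)
           ~~~~~~^^^^^^^^^^^^^^^^^^^^^^^^^^^^^^
  File "plate.py", line 32, in res
    out[n+kind+kk]=(proj(n,c+R@np.array([S[kk][0]*h,S[kk][1]*h,-1.0]))[0]+off[n]-p)/(.5 if kind=='s' else 1)
                    ~~~~^^^^^^^^^^^^^^^^^^^^^^^^^^^^^^^^^^^^^^^^^^^^^^
  File "h.py", line 10, in proj
    k,R,t=K(n); q=(np.atleast_2d(P)@R.T+t)@k.T; return q[:,:2]/q[:,2:]
          ~^^^
  File "h.py", line 4, in K
    c=r.calibration(n); f=210/np.tan(np.radians(c["vfov"])/2)
ValueError: time passes only in moves, steps and waits
```

```bash
sed -i 's/^def K(n):/from functools import cache\n@cache\ndef K(n):/' h.py; python3 -m creep '[0,-0.3,1,0,0.2, 0,-0.3,3,0,0.2, 0,-0.3,5,0,0.2, 0,-0.3,7,0,0.2, 0,-0.3,8,0,0.2, 0,-0.3,8.1,0,-0.3, 0,-0.3,8.1,0,-0.6, 0,-0.3,8.1,0,-0.9, 0,-0.3,8.1,0,-0.95, 0,-0.3,8.1,0,-0.95, 0,-0.3,8.1,0,-0.95]' 40
```

```text
time_s: 8.6
position: [513.9, 84.9, 114.3]
tcp_rot: [[-0.036, -0.999, -0.003], [-0.999, 0.036, 0.0], [-0.0, 0.003, -1.0]]
contact_force: [-6.0, -0.1, -2.0]
opening: 0.233
```

```bash
python3 -m creep '[0,0,0,3,-0.95, 0,0,0,8,-0.95, 0,0,0,13,-0.95, 0,0,0,18,-0.95, 0,0,0,23,-0.95, 0,0,0,28,-0.95, 0,0,0,33,-0.95, 0,0,0,38,-0.95, 0,0,0,43,-0.95, 0,0,0,48,-0.95, 0,0,0,53,-0.95, 0,0,0,58,-0.95, 0,0,0,63,-0.95, 0,0,0,68,-0.95, 0,0,0,71,-0.95, 0,0,0,73,-0.95, 0,0,0,73,-0.95, 0,0,0,73,-0.95]' 40
```

```text
time_s: 10.4
position: [514.3, 84.6, 114.3]
tcp_rot: [[-0.966, -0.258, -0.002], [-0.258, 0.966, -0.001], [0.002, 0.0, -1.0]]
contact_force: [-6.5, -0.7, -1.9]
opening: 0.235
```

```bash
python3 -m creep '[0,0,0,0,-0.3, 0,0,0,0,0.2, 0,0,0,0,0.2, 0,0,-1,0,0.2, 0,0,-4,0,0.2, 0,0,-8,0,0.2, 0,0,-9,0,0.2, 0,0,-9,0,0.2]' 40;  python3 -c "
from h import *
s=r.observe();print(np.round(s['joint_positions'],3))
go(440,-150,220)"
```

```text
time_s: 11.2
position: [516.9, 85.1, 207.0]
tcp_rot: [[-0.966, -0.257, 0.005], [-0.257, 0.966, 0.001], [-0.005, -0.0, -1.0]]
contact_force: [0.1, 0.1, 0.1]
opening: 0.6
[ 0.163  0.122 -0.128  1.316  0.    -0.097]
now 11.2 [516.9  85.1 207. ] row [ 13.48 -20.73  -1.35] turn 0 F [0.1 0.1 0.1] op 0.6
```

```bash
python3 -c "
from h import *
for n in('scene','top'):
  k,R,t=K(n); print(n,'cam',np.round(-R.T@t))
  for P in((300,-250,250),(535,-315,200),(535,-315,300),(300,0,300),(200,300,300),(0,0,300),(300,-300,400)): print(P,np.round(proj(n,np.array(P,float))))
go(250,300,300)"
```

```text
scene cam [  16. -697.  608.]
(300, -250, 250) [[237. 242.]]
(535, -315, 200) [[366. 235.]]
(535, -315, 300) [[373. 186.]]
(300, 0, 300) [[161. 162.]]
(200, 300, 300) [[ 61. 132.]]
(0, 0, 300) [[-27. 211.]]
(300, -300, 400) [[254. 162.]]
top cam [ 437.    3. 1176.]
(300, -250, 250) [[391. 317.]]
(535, -315, 200) [[410. 214.]]
(535, -315, 300) [[425. 209.]]
(300, 0, 300) [[278. 320.]]
(200, 300, 300) [[132. 370.]]
(0, 0, 300) [[278. 473.]]
(300, -300, 400) [[440. 329.]]
now 11.2 [516.9  85.1 207. ] row [20.21 27.64 -9.41] turn 0 F [0.1 0.1 0.1] op 0.6
```

```bash
python3 -m creep '[2,2,-1,0,0.2, 5,5,-2,0,0.2, 8,8,-3,0,0.2, 11,11,-4,0,0.2, 14,14,-5,0,0.2, 17,17,-5.3,0,0.2, 19,20,-5.3,0,0.2, 19.2,20.1,-5.3,0,0.2, 19.2,20.1,-5.3,0,0.2]' 40;  python3 - <<'E'
from bar import *
I={n:r.read_camera(n) for n in("top","scene")}
for n in I: cv2.imwrite(f"pics/{n}2.png",I[n])
for c in((296,253.5),(246.5,222.5)): bar(I["top"],c,.267)
f=lambda i,s:cv2.resize(i,(s,s),interpolation=cv2.INTER_CUBIC)
c=np.zeros((400,800,3),np.uint8);c[:,:400]=f(I["scene"][184:284,213:313],400);c[:380,400:780]=f(I["top"][180:275,228:323],380)
cv2.imwrite("pics/e.png",c)
E
```

```text
time_s: 12.1
position: [277.5, 229.8, 256.5]
tcp_rot: [[-0.966, -0.26, -0.001], [-0.26, 0.966, -0.001], [0.001, -0.001, -1.0]]
contact_force: [-0.7, -0.4, 0.8]
opening: 0.598
bar mid [439.1 -43.3] px len/width 25.6 8.3 rel stand x deg 85.8 rel stand y -4.2
bar mid [514.2  82.4] px len/width 25.0 8.7 rel stand x deg -1.9 rel stand y 88.1
```

View pics/e.png

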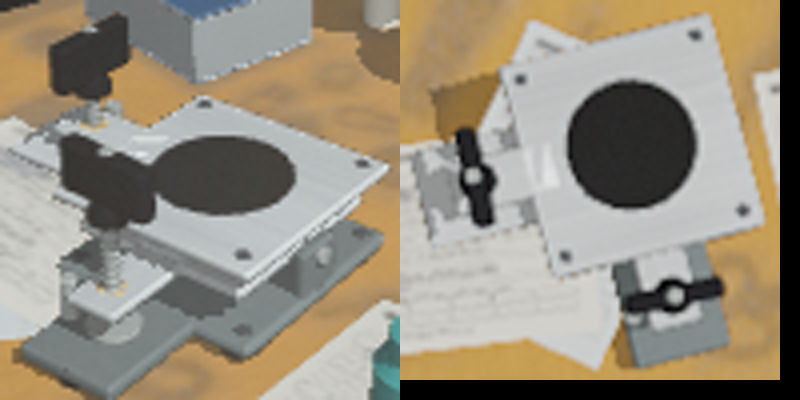

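```bash
sed -i "s#e=cv2.fitEllipse(c); c=(c-1.5)/4#e=cv2.fitEllipse(c); c=(c-1.5)/4; c=c[c[:,0]>XMIN.get(n,0)]#; 1a XMIN={}" plate.py
cat > m2.py <<'E'
import plate; from plate import *
plate.XMIN['scene']=257
img={n:cv2.imread(f"pics/{n}2.png") for n in("scene","top")}
o={'scene':np.array([213,184]),'top':np.array([128,180])}
p=lambda n,d:{k:np.array(v)/4-.4+o[n] for k,v in d.items()}
scr={'scene':p('scene',{'BL':(204,103),'BR':(367,163),'FR':(243,254)}),'top':p('top',{'BL':(519,79),'BR':(695,35),'FR':(743,210),'FL':(565,257)})}
cor={'scene':p('scene',{'BL':(202,96),'BR':(390,165),'FR':(241,274)}),'top':p('top',{'BL':(503,70),'BR':(709,14),'FR':(764,224),'FL':(556,275)})}
v=fit(img,{'scene':(271,228),'top':(285,215)},scr,cor)
E
python3 m2.py
```

```text
scene pad ellipse [254.  228.6] [24.4 63.1] 970
top pad ellipse [285.3 215.8] [31.8 32.1] 813
c [540.6 -17.9  69.4] yaw,tilty,tiltx [ 0.257  0.002 -0.002] sd [0.006 0.015 0.017] screw 62.1 off [-0.3 -0.3  0.2 -0.1]
{'scenesBL': [0.5, 2.3], 'scenesBR': [-1.9, 1.9], 'scenesFR': [-0.0, 0.5], 'scenecBL': [-0.2, -1.1], 'scenecBR': [0.2, -0.9], 'scenecFR': [1.6, 0.0], 'topsBL': [-0.2, 0.0], 'topsBR': [0.5, -0.3], 'topsFR': [0.2, 0.1], 'topsFL': [-0.2, 0.3], 'topcBL': [-1.6, -1.0], 'topcBR': [0.1, -0.6], 'topcFR': [0.6, 0.0], 'topcFL': [-1.3, 1.3], 'off': [-0.2, -0.3, 0.2, -0.1, -0.4]}
```

```bash
python3 -c "
from h import *
go(439.3,-43.4,200,0.262)"
```

```text
now 12.2 [278.6 229.2 256.6] row [ -8.53 -30.47   5.68] turn 89.9 F [-0.1 -0.1 -0.4] op 0.597
```

```bash
python3 -m creep '[-0.5,-2,0.5,8,0.2, -1.5,-5,1,16,0.2, -2.3,-8,1.5,24,0.2, -3.2,-11.5,2,32,0.2, -4,-15,2.5,40,0.2, -5,-18.5,3,48,0.2, -6,-22,3.5,56,0.2, -7,-25.5,4,64,0.2, -8,-28.5,5,72,0.2, -8.5,-30.5,5.7,80,0.2, -8.5,-30.5,5.7,88,0.2, -8.5,-30.5,7,89.9,0.2, -8.5,-30.5,9,89.9,0.2, -8.5,-30.5,11,89.9,0.2, -8.5,-30.5,13,89.9,0.2, -8.5,-30.5,14.1,89.9,0.2, -8.5,-30.5,14.1,89.9,-0.3, -8.5,-30.5,14.1,89.9,-0.7, -8.5,-30.5,14.1,89.9,-0.95, -8.5,-30.5,14.1,89.9,-0.95]' 40
```

```text
time_s: 14.2
position: [438.7, -43.8, 116.8]
tcp_rot: [[-0.259, 0.966, -0.0], [0.966, 0.259, -0.002], [-0.001, -0.001, -1.0]]
contact_force: [-2.9, -3.2, -0.2]
opening: 0.21
```

```bash
python3 -m creep '[0,0,0,0,-0.95, 0,0,0,-1.5,-0.95, 0,0,0,-2.5,-0.95, 0,0,0,-2.5,-0.95, 0,0,0,-2.5,-0.3, 0,0,0,-2.5,0.2, 0,0,0,-2.5,0.2, 0,0,-1,-2.5,0.2, 0,0,-4,-2.5,0.2, 0,0,-8,-2.5,0.2, 0,0,-12,-2.5,0.5, 0,0,-12,-2.5,1]' 40;  python3 - <<'E'
from h import *
for z in(0,):
  for n in("scene","top"):
    I=cv2.imread(f"pics/{n}2.png")
    # base / top of black tube
    g=I.max(2)
    print(n)
I=r.read_camera("scene"); cv2.imwrite("pics/scene3.png",I)
for d in r.spot_point("scene","cal_tube")[:3]: print("scene",round(d["p"],2),np.round(d["pixel"],1),np.round(atz("scene",d["pixel"],0),1))
I=r.read_camera("top"); cv2.imwrite("pics/top3.png",I)
for d in r.spot_point("top","cal_tube")[:3]: print("top",round(d["p"],2),np.round(d["pixel"],1),np.round(atz("top",d["pixel"],0),1))
for n in("scene","top"):
  for d in r.regions_of(n,"cal_tube")[:3]:
    m=d["region"]; I=cv2.imread(f"pics/{n}3.png"); print(n,round(d["p"],2),np.round(d["rect"],1),I[m].mean(0).round(),np.argwhere(m).mean(0)[::-1].round(1))
go(535,-313,200)
E
```

```text
time_s: 15.4
position: [441.3, -43.3, 242.5]
tcp_rot: [[-0.301, 0.954, 0.009], [0.954, 0.301, -0.001], [-0.003, 0.009, -1.0]]
contact_force: [0.2, 0.1, 0.6]
opening: 0.895
scene
top
scene 0.78 [359.7 316.9] [ 542. -320.    0.]
scene 0.78 [313.7 330. ] [ 443.7 -286.9    0. ]
scene 0.76 [315.3 295. ] [ 516.9 -214.6    0. ]
top 0.8 [380.5 251.6] [ 445.4 -292.1    0. ]
top 0.67 [387.5 220.2] [ 535.6 -314.4    0. ]
top 0.67 [353.3 230. ] [ 506.9 -215.2    0. ]
scene 0.91 [348.3 278.4 376.8 325.9] [52. 61. 70.] [361.  300.1]
scene 0.88 [301.9 289.8 332.7 336.1] [ 62.  69. 166.] [315.8 313.5]
scene 0.79 [304.3 261.9 330.  294.4] [141. 144.  82.] [317.3 278. ]
top 0.87 [384.1 209.5 403.  225.2] [34. 39. 43.] [392.5 215.2]
top 0.84 [376.5 241.6 393.7 258.8] [ 44.  48. 166.] [382.9 249.7]
top 0.73 [136.1 256.8 180.3 286.9] [70. 77. 86.] [156.  269.4]
now 15.7 [438.3 -43.1 235.2] row [-28.65   1.11   3.5 ] turn 0 F [-0.8  0.1 -1. ] op 0.997
```

```bash
python3 - <<'E'
from h import *
from scipy.optimize import least_squares
from bar import bar
a=np.linspace(0,6.283,60)
ring=np.concatenate([np.c_[d/2*np.cos(a),d/2*np.sin(a),0*a+z] for d,z in((46,0),(46,30),(52,30),(52,66),(38,66),(38,82))])
def rect(n,x,y):
    q=proj(n,ring+[x,y,0]); return np.r_[q.min(0),q.max(0)]
obs=[("scene",[346.7,277.8,376.9,326.3]),("scene",[348.3,278.4,376.8,325.9]),("top",[383.7,207.9,404.5,225.8]),("top",[384.1,209.5,403,225.2])]
for sel in(obs,obs[:2],obs[2:]):
    f=least_squares(lambda v:np.concatenate([rect(n,*v)-np.array(b) for n,b in sel]),[538,-315],loss='soft_l1'); print(np.round(f.x,1),np.round(f.fun,1))
for p in((395.2,213.6),): print("top disc",atz("top",p,82))
# threshold dark blob in top image
g=cv2.imread("pics/top3.png").max(2)[203:231,378:410]; m=(g<70).astype(np.uint8); _,l,st,c=cv2.connectedComponentsWithStats(m); i=1+np.argmax(st[1:,4]); print("blob",st[i][:4]+[378,203,0,0],c[i]+[378,203])
bar(cv2.imread("pics/top3.png"),(246.5,222.5),.262)
go(538,-314,200,np.radians(60))
E
```

```text
[ 541.3 -320.2] [ 1.4  2.  -0.4 -0.9 -0.2  1.4 -0.3 -0.5 -2.2 -1.3  1.   0.7 -2.6 -2.9
  2.5  1.3]
[ 542.  -319.8] [ 1.4  1.7 -0.4 -1.2 -0.2  1.1 -0.3 -0.8]
[ 540.2 -320.7] [-2.  -0.9  1.2  1.1 -2.4 -2.5  2.7  1.7]
top disc [ 546.55693657 -313.50063609   82.        ]
blob [381 207  22  18] [392.11688312 215.41883117]
bar mid [514.1  82.3] px len/width 24.7 8.8 rel stand x deg -1.7 rel stand y 88.3
now 15.7 [438.3 -43.1 235.2] row [-28.84   1.36   3.5 ] turn -42.5 F [-0.8  0.1 -1. ] op 0.997
```

```bash
python3 -m creep '[-2,0,0,-4,1, -5,0.3,0,-12,1, -9,0.5,0,-20,1, -13,0.7,0,-28,1, -17,1,0,-36,1, -21,1.2,0,-42.5,1, -25,1.4,2,-42.5,1, -28,1.6,4,-42.5,1, -29.2,1.6,7,-42.5,1, -29.2,1.6,8.5,-42.5,1, -29.2,1.6,8.5,-42.5,1, -29.2,1.6,8.5,-42.5,1]' 40;  python3 - <<'E'
from h import *
I=r.read_camera("scene");cv2.imwrite("pics/scene4.png",I)
J=r.read_camera("top");cv2.imwrite("pics/top4.png",J)
f=lambda i:cv2.resize(i,(400,400),interpolation=cv2.INTER_CUBIC)
cv2.imwrite("pics/f.png",np.hstack([f(I[220:340,300:420]),f(J[170:260,350:440])]))
s=r.observe();p=np.array(s['position']);print(p,np.round(s['tcp_rot'],3).tolist(),proj('scene',[p,[541,-317,0]]),proj('top',[p,[541,-317,82]]))
go(541,-317,40,np.radians(60))
E
```

```text
time_s: 16.9
position: [541.6, -316.6, 150.8]
tcp_rot: [[-0.866, 0.5, -0.002], [0.5, 0.866, 0.001], [0.002, 0.0, -1.0]]
contact_force: [0.4, 0.1, 0.1]
opening: 0.999
[ 542.44976858 -316.74180988  152.47388641] [[-0.866, 0.499, 0.001], [0.499, 0.866, -0.001], [-0.001, 0.0, -1.0]] [[366.97092503 255.63126093]
 [358.26635822 316.29988975]] [[404.52167158 212.46917689]
 [396.55383656 215.66417464]]
now 17.0 [ 542.4 -316.7  152.5] row [ 0.13 -0.1  11.25] turn 0.0 F [ 1.  -0.3  0.3] op 0.999
```

View pics/f.png

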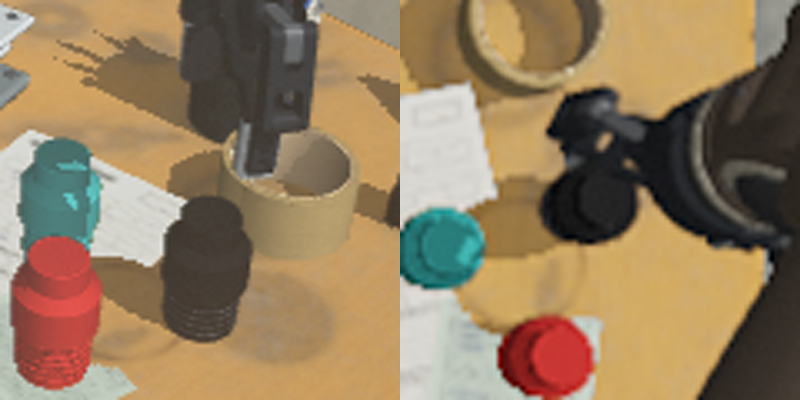

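```bash
python3 - <<'E'
from h import *
from scipy.optimize import minimize
a=np.linspace(0,6.283,60)
ring=[np.c_[d/2*np.cos(a),d/2*np.sin(a),0*a+z] for d,z in((46,0),(46,30),(52,30),(52,66),(38,66),(38,82))]
def sil(n,x,y):
    m=np.zeros((420*4,560*4),np.uint8)
    for i in(0,2,4):
        q=(proj(n,np.r_[ring[i],ring[i+1]]+[x,y,0])*4+1.5); cv2.fillPoly(m,[cv2.convexHull(q.round().astype(np.int32))],1)
    return cv2.resize(m.astype(np.float32),(560,420),interpolation=cv2.INTER_AREA)
M={}
for n,(x0,y0,x1,y1) in(("scene",(340,270,384,332)),("top",(378,203,410,231))):
    g=cv2.imread(f"pics/{n}0.png").max(2).astype(float); m=np.zeros_like(g); m[y0:y1,x0:x1]=np.clip((105-g[y0:y1,x0:x1])/40,0,1)
    _,l=cv2.connectedComponents((m>.2).astype(np.uint8)); k=np.bincount(l[l>0]).argmax(); M[n]=m*(l==k)
    ys,xs=np.where(M[n]>.5); print(n,"blob",xs.min(),ys.min(),xs.max(),ys.max())
for sel in(("scene",),("top",),("scene","top")):
    c=lambda v:sum(np.abs(sil(n,*v)-M[n]).sum()/M[n].sum() for n in sel)
    b=minimize(c,[541,-317],method="Nelder-Mead",options=dict(initial_simplex=[[541,-317],[550,-317],[541,-308]],xatol=.3)); print(sel,np.round(b.x,1),round(b.fun,3))
E
```

```text
scene blob 348 279 375 321
top blob 381 206 402 224
('scene',) [ 547.8 -314. ] 0.178
('top',) [ 544.9 -315.2] 0.175
('scene', 'top') [ 545.6 -315.2] 0.357
```

```bash
python3 -m creep '[-0.2,0.3,1,0,1, -0.2,0.3,3.5,0,1, -0.2,0.3,6,0,1, -0.2,0.3,8.5,0,1, -0.2,0.3,10.5,0,1, -0.2,0.3,11.1,0,1, -0.2,0.3,11.1,0,0.7, -0.2,0.3,11.1,0,0.4, -0.2,0.3,11.1,0,0.1, -0.2,0.3,11.1,0,-0.2, -0.2,0.3,11.1,0,-0.2, -0.2,0.3,11.1,0,-0.2]' 30
```

```text
time_s: 18.2
position: [546.4, -315.8, 42.1]
tcp_rot: [[-0.866, 0.5, 0.003], [0.5, 0.866, -0.001], [-0.003, 0.0, -1.0]]
contact_force: [0.4, 0.5, 5.7]
opening: 0.585
```

```bash
python3 -m creep '[0,0,-0.5,0,-0.2, 0,0,-2,0,-0.2, 0,0,-5,0,-0.2, 0,0,-9,0,-0.2, 0,0,-13,0,-0.2, 0,0,-15,0,-0.2, 0,0,-15,0,-0.2, 0,0,-15,0,-0.2]' 30; python3 - <<'E'
from h import *
print(atz("top",(285.2,215.7),70))
s=r.observe();print(s["contact_force"],s["ft_torque"],s["opening"])
go(541,-17.5,190)
E
```

```text
time_s: 19.0
position: [545.0, -315.2, 189.4]
tcp_rot: [[-0.866, 0.5, -0.001], [0.5, 0.866, 0.0], [0.001, -0.0, -1.0]]
contact_force: [0.3, -0.5, -3.9]
opening: 0.585
[540.82827225 -18.09100593  70.        ]
[ 0.31518019 -0.48536427 -3.94732726] [-0.06030471  0.02819672  0.03658667] 0.5845077693423951
now 19.0 [ 545.  -315.2  189.4] row [15.22 25.58 -0.05] turn 0 F [ 0.3 -0.5 -3.9] op 0.585
```

```bash
python3 -m creep '[0.5,1,0,0,-0.2, 1.5,2.5,0,0,-0.2, 3,5,0,0,-0.2, 4.8,8,0,0,-0.2, 6.6,11,0,0,-0.2, 8.4,14,0,0,-0.2, 10.2,17,0,0,-0.2, 12,20,0,0,-0.2, 13.5,22.7,0,0,-0.2, 14.7,24.8,0,0,-0.2, 15.2,25.6,0,0,-0.2, 15.2,25.6,1,0,-0.2, 15.2,25.6,2,0,-0.2, 15.2,25.6,3,0,-0.2, 15.2,25.6,4,0,-0.2, 15.2,25.6,5,0,-0.2, 15.2,25.6,5,0,-0.2, 15.2,25.6,5,0,-0.2]' 30; python3 - <<'E'
from h import *
I=r.read_camera("scene");cv2.imwrite("pics/scene5.png",I)
J=r.read_camera("top");cv2.imwrite("pics/top5.png",J)
f=lambda i:cv2.resize(i,(400,400),interpolation=cv2.INTER_CUBIC)
cv2.imwrite("pics/g.png",np.hstack([f(I[154:274,210:330]),f(J[170:260,240:330])]))
s=r.observe();p=np.array(s['position']);print(p,s["contact_force"])
b=p-[0,0,41];print(proj('scene',[b,b+[0,0,30],b+[0,0,66],[541,-17.5,70]]))
go(541,-17.5,112)
E
```

```text
time_s: 20.8
position: [541.4, -17.9, 140.0]
tcp_rot: [[-0.866, 0.5, -0.001], [0.5, 0.866, -0.0], [0.001, -0.0, -1.0]]
contact_force: [0.2, 0.4, -2.8]
opening: 0.584
[541.91270589 -17.7165773  140.80148856] [ 0.73507161  0.14724406 -2.23737355]
[[268.76276583 216.37657614]
 [268.69052158 205.5703264 ]
 [268.60089443 192.16395269]
 [268.48576877 226.88390599]]
now 20.9 [541.9 -17.7 140.8] row [ 0.09 -0.03  2.88] turn 0 F [ 0.7  0.1 -2.2] op 0.589
```

View pics/g.png

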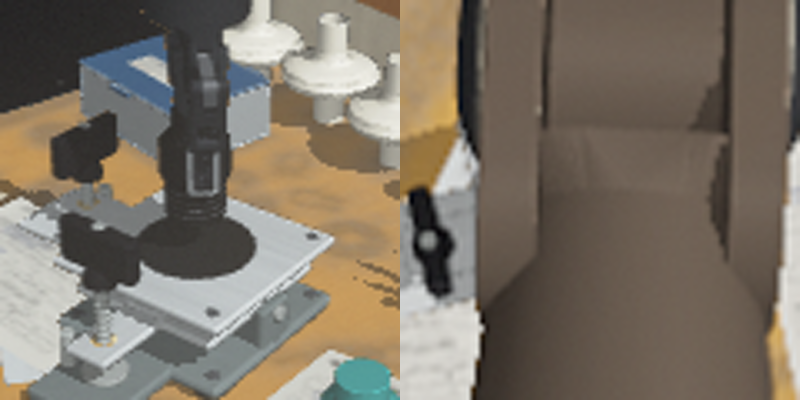

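```bash
python3 -m creep '[0.1,0,0.8,0,-0.2, 0.1,0,1.6,0,-0.2, 0.1,0,2.2,0,-0.2, 0.1,0,2.5,0,-0.2, 0.1,0,2.6,0,-0.2, 0.1,0,2.7,0,-0.2, 0.1,0,2.7,0,-0.2]' 30
```

```text
time_s: 21.6
position: [540.8, -17.1, 113.4]
tcp_rot: [[-0.866, 0.5, 0.0], [0.5, 0.866, -0.0], [-0.0, 0.0, -1.0]]
contact_force: [0.1, -0.6, -2.5]
opening: 0.586
```

```bash
python3 -m creep '[0,0,0.1,0,-0.2, 0,0,0.15,0,-0.2, 0,0,0.2,0,-0.2, 0,0,0.2,0,-0.2]' 30
```

```text
time_s: 22.0
position: [541.0, -17.1, 112.1]
tcp_rot: [[-0.866, 0.5, 0.001], [0.5, 0.866, -0.0], [-0.001, 0.0, -1.0]]
contact_force: [-0.4, -0.6, 3.0]
opening: 0.583
```

```bash
python3 -m creep '[0,0,0,0,0.2, 0,0,0,0,0.35, 0,0,0,0,0.6, 0,0,0,0,0.9, 0,0,0,0,0.9, 0,0,-1,0,0.9, 0,0,-3,0,0.9, 0,0,-6,0,0.9, 0,0,-10,0,0.9, 0,0,-13,0,0.9, 0,0,-14,0,0.9, 0,0,-14,0,0.9]' 30; python3 -c "
from h import *
go(280,230,260)"
```

```text
time_s: 23.2
position: [541.5, -17.1, 253.1]
tcp_rot: [[-0.866, 0.5, 0.003], [0.5, 0.866, -0.0], [-0.003, 0.002, -1.0]]
contact_force: [1.0, 0.9, -0.5]
opening: 0.948
now 23.2 [541.5 -17.1 253.1] row [35.    8.34 -0.78] turn 0 F [ 1.   0.9 -0.5] op 0.948
```

```bash
python3 -m creep '[1,0.3,0,0,0.9, 4,1,0,0,0.9, 8,2,0,0,0.9, 12,3,0,0,0.9, 16,4,0,0,0.9, 20,5,0,0,0.9, 24,6,0,0,0.9, 28,7,0,0,0.9, 32,8,0,0,0.9, 35,8.3,0,0,0.9, 35,8.3,0,0,0.9]' 30; python3 - <<'E'
from bar import *
I=r.read_camera("scene");cv2.imwrite("pics/scene6.png",I)
J=r.read_camera("top");cv2.imwrite("pics/top6.png",J)
for c in((296,253.5),(246.5,222.5)): bar(J,c,.262)
f=lambda i:cv2.resize(i,(400,400),interpolation=cv2.INTER_CUBIC)
cv2.imwrite("pics/i.png",np.hstack([f(I[184:284,213:313]),f(J[180:280,228:328])]))
print(proj('scene',[[541,-17.5,70],[541,-17.5,152]]),proj('top',[[541,-17.5,152]]))
E
```

```text
time_s: 24.3
position: [275.5, 230.5, 249.6]
tcp_rot: [[-0.869, 0.495, -0.003], [0.495, 0.869, -0.001], [0.002, -0.003, -1.0]]
contact_force: [0.2, 0.2, -0.5]
opening: 0.951
bar mid [439.  -43.3] px len/width 25.7 8.5 rel stand x deg 87.8 rel stand y -2.2
bar mid [514.1  82.4] px len/width 24.8 8.9 rel stand x deg -1.7 rel stand y 88.3
[[268.48576877 226.88390599]
 [268.27442588 197.44084593]] [[285.58603991 212.57521652]]
```

View pics/i.png

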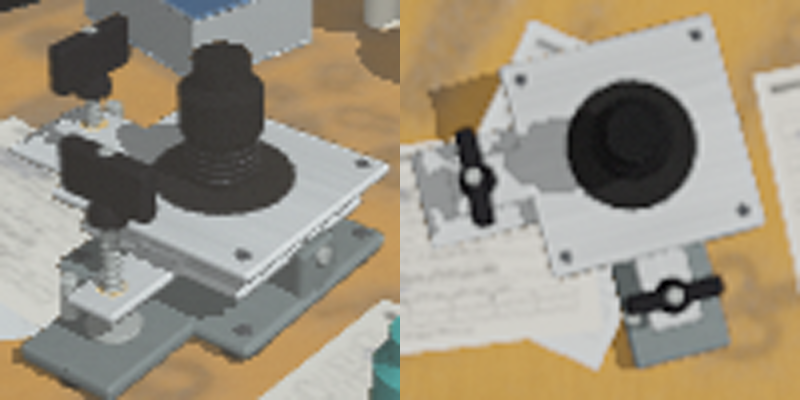

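```bash
python3 -c "
from cell import r
print(r.sign_off(), r.observe()['time_s'])"
```

```text
the job is handed in; nothing more can be done
the job is handed in; nothing more can be done
```

I levelled the plate and stood the black adaptor on the middle of the pad, then let go and handed the job in. The clock read 24.3 s at the last check, and the arm was clear of everything.

**What I did**
- **Front knob:** I turned it about 35° anticlockwise, then went back for a small correction.
- **Left knob:** I turned it about 73° clockwise.
- **Adaptor:** I gripped it, lifted it over, set it down with about 3 N of contact, released it and backed away.

**Last checks**
- **Plate level:** a two-camera fit before the last front-knob touch gave tilts of +0.002 and −0.002 rad, uncertain by about 0.015 rad. I did not repeat that fit with the adaptor on the plate.
- **Knob bars:** in the final picture both bars lie within about 2° of where the plate should be level, which is about 0.004 rad of tilt. This assumes level is where the bars line up with the stand, which the measured tilts before and after agree with.
- **Adaptor:** in the final pictures it is upright and about 2–3 mm from the pad centre.
- **Bystanders:** I did not touch the mug, tape roll, date stamp or the red and turquoise look-alikes.

**Problems and disagreements**
- **Front knob slip:** a wrong row while releasing it made the gripper keep turning. The bar then measured 3.6° off, so I corrected it.
- **Adaptor position:** the networks' estimates were about 5 mm off my outline fit, so I used the outline fit and the grasp held.

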